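# Show what is in the keepsake chest

## Robot

A 6-joint arm with a two-finger parallel gripper is mounted at the origin on the work surface. World frame = base frame: x ahead of the robot, y to its left, z up, the work surface at z = 0. Lengths are in m, angles in rad, forces in N, time in s.
With the tool pointing down it reaches from about 0.375 to 0.9 m from the base axis. Payload 3.1 kg.
Tool frame: the origin (TCP) lies between the finger pads, 19 mm behind the fingertips; this is the grasp point; z points along the fingers, y is the line along which they close (so a half turn about z gives the same grasp; the last joint's range is limited). The gripper opens to 85 mm and grips with 20 to 120 N. Pads are 22 mm wide; open, the fingers measure 114 mm over their backs; the gripper's body (76 mm by 85 mm) begins 54 mm behind the grasp point. The pads swing forward as they close: fully open they stand 13 mm farther back than shut.
Start: joints at [1.129, 0.527, 1.433, -0, 1.181, -0.178], TCP at [0.162, 0.604, 0.25] pointing down, gripper open.
Joint ranges: [-3.08, 3.08], [-0.75, 2.2], [0.22, 2.44], [-1.43, 4.57], [0, 2.65], [-2.85, 2.85]. Speed limits (rad/s): [2.79, 2.79, 3.14, 3.14, 3.14, 3.14].

## Interface

Orientations are given as a unit quaternion [x, y, z, w].
In Python, from station import manip gives the robot as it stands.
- The arm moves only by the tool shift_gripper, called after "Call:" as name(argument=value, ...) on one line, values as JSON. Schema: {"type":"object","properties":{"increments":{"type":"string"},"grip_n":{"type":"number"},"only":{"type":"string"},"quiet":{"type":"boolean"},"lines":{"type":"string"}},"required":["increments"],"additionalProperties":false}. increments is a string of 1 to 20 rows, parted by semicolons, with the numbers parted by commas; each row has 5 numbers: dx, dy, dz in units of 50 mm, then a turn about the tool's z in rad, then the opening from 0.0 (shut) to 1.0 (fully open); each row is the pose to reach, as a shift and turn from the pose commanded when the call began, along the tool's axes at that moment; what a row does not reach only later rows make up. A row lasts 1/10 s, in which the tool goes at most 0.05 m and 0.15 rad, less where a joint would pass 70% of its speed; a pose out of reach is approached as far as the arm can. The fingers move at their own pace and stop on an object; grip_n is the grip in N (left out, the last holds). Time passes only in rows, so rows that do not move let the fingers close. The tool returns the time, the measured TCP pose, the force, the opening and the grip force at its end. only (a regular expression) keeps the lines of the reply that match it, lines (a string "A,B") keeps lines A to B, and quiet returns only ok. Input that does not fit is refused with a message, and nothing moves.
- manip.sense(): the state, without advancing time (a new reading comes with each control period).
- manip.snapshot(name): name is "side" or "top"; returns a dict with "pixels" (384x512x3 uint8, red, green, blue), "range_z" (384x512 float32, m along the optical axis (not along the pixel's ray), 0 where there is no reading), "fov_y" (degrees; the focal length in pixels is half the picture's height over the tangent of half this angle, whatever the lens; pixels are square), "cx", "cy" (the principal point, pixels), "R" (3x3) and "t" (3): a world point X has camera coordinates R X + t. Camera axes: x right, y down, z forward; pixel columns grow to the right and rows downward; lengths in m; the calibration is good to about 2 mm. A picture is of the moment at which its call begins.
- manip.sign_off(): hands the job in; it is judged then, once.
The state is a dict: "t": time; "q": joint angles; "qd": joint speeds; "tau": joint torques, N m; "tcp_pos": TCP position; "tool_rot": TCP orientation; "force": force on the tool from outside, world axes, zero at the start; "ft_torque": the same for the moment, N m; "finger_gap": opening from 0.0 (shut) to 1.0 (fully open); "gripper_force": force on a finger pad.
Only numpy, scipy, OpenCV 4.12 (cv2) and the standard library are available. Lean on these libraries where they do the work, as an engineer would, in place of code of your own. Each camera call takes 0.05 s, during which the arm holds its last target. There are 200 camera calls.

## Task

I am on the sofa and want to see into the wooden chest on the table, but the tall bottle stands in front of its handle and blocks the view: with the lid still shut, swap the bottle and the low candle jar, so that each stands upright and wholly on the other's coaster. Then lift the lid by its bow handle and hold it open at 60 degrees from shut: it falls shut by itself, so finish while still gripping the handle, with the lid held still, and never let it drop. Don't knock the bottle or jar over, and leave the remote, laptop and mug where they are.

Things in the scene. Friction and masses are not known exactly. Their poses are not given: they have to be found in the camera images.
- chest: Dark wooden chest, fixed to the table: 160 mm deep (its x), 240 mm wide (its y), 100 mm high, on a plinth that stands out 6 mm all round at the foot. Origin: centre of its underside, on the table. Its front, where the lid's handle is, looks to its -x; the lid's hinge runs along its rear (+x) top edge, parallel to its y.
- lid (a joint): Opening angle of the chest's lid in rad: 0 shut, growing as the front edge rises; 60 degrees is 1.047. It stops at 1.4 and falls shut from any angle when let go. The lid is 164 x 244 x 12 mm, about 0.4 kg with the handle; the hinge is almost frictionless; about 2 N at the handle carries it.
- lid_hinge (a point): Middle of the lid's hinge line, at half the lid's thickness (106 mm above the table). The frame turns with the lid: its y is the hinge axis, its -x points along the lid to the handle. The handle bar is 204 mm from here.
- pull (a point): Middle of the grip bar of the brass bow handle on the lid's front edge, in the lid's plane. Round bar 10 mm thick, 110 mm long, parallel to the hinge (its y), 106 mm above the table when shut; 40 mm from its axis to the lid's edge (+x), open between; its two arms are 55 mm either side. The bar can turn between the fingers as the lid swings.
- bottle: Tall steel drinking bottle with a black cap, closed: 62 mm diameter, straight up to 148 mm, then a short shoulder and a 48 mm wide cap, 175 mm high in all, about 0.35 kg. Origin: centre of its underside. At the start on the front coaster.
- jar: Low glass candle jar with a steel lid: 64 mm diameter and straight up to 50 mm, then a neck and a 56 mm wide lid, 85 mm high in all, about 0.3 kg. Origin: centre of its underside. At the start on the side coaster.
- front_coaster: Round pale grey stone coaster in front of the chest's handle, fixed: 100 mm diameter, 6 mm thick. Origin: centre of its underside, on the table.
- side_coaster: Same pale grey stone coaster, fixed, farther from the chest, to the robot's right. Origin: centre of its underside. The table between the two coasters and up to about 110 mm beyond their line on the far (+x) side is free.
- remote: Black remote control, loose, lying flat, 170 x 45 x 18 mm. Origin: centre of its underside, long along its x. Leave alone.
- laptop: Closed laptop, loose, 220 x 320 x 18 mm. Origin: centre of its underside, long along its y. Leave alone.
- mug: White mug, loose, 80 mm diameter, 90 mm high, handle at its +y. Origin: centre of its underside. Leave alone.

How it is judged:
On the way:
1. with the lid shut, the jar stands on the front coaster and the bottle on the side coaster, both let go (horizontal distance between jar and front_coaster below 0.018 m and z of jar in the frame of front_coaster between 0.003 and 0.01 m and angle between each of jar, bottle's own z axis and vertical below 0.1 rad and horizontal distance between bottle and side_coaster below 0.018 m and z of bottle in the frame of side_coaster between 0.003 and 0.01 m and linear speed of each of jar, bottle below 0.03 m/s and contact force between the fingers and jar below 0.1 N and contact force between the fingers and bottle below 0.1 N and value of joint lid below 0.06 rad), for 0.2 s.
At the end, for the whole second after the job is handed in: Lid still at 60 +-6.5 degrees, fingers gripping its handle (over 1 N, bar middle within 60 mm of the TCP), no loose thing touching chest or lid; jar on the front coaster and bottle on the side coaster, upright, at rest, within 18 mm of the centres (horizontal distance between jar and front_coaster below 0.018 m and z of jar in the frame of front_coaster between 0.003 and 0.01 m and angle between each of jar, bottle's own z axis and vertical below 0.1 rad and horizontal distance between bottle and side_coaster below 0.018 m and z of bottle in the frame of side_coaster between 0.003 and 0.01 m and linear speed of each of jar, bottle below 0.03 m/s and value of joint lid between 0.93 and 1.165 rad and velocity of joint lid between -0.05 and 0.05 rad/s and contact force between the fingers and chest above 1 N and distance between the grasp point and pull below 0.06 m and contact force between chest and jar below 0.2 N and contact force between chest and bottle below 0.2 N and contact force between chest and remote below 0.2 N and contact force between chest and laptop below 0.2 N and contact force between chest and mug below 0.2 N); the arm keeps its last pose, push and grip.
It fails at once if the lid drops (closing faster than 1.5 rad/s) (velocity of joint lid below -1.5 rad/s).
It fails at once if the bottle or the jar is knocked over (angle between any of bottle, jar's own z axis and vertical above 0.7 rad).
It fails at once if the remote, laptop or mug is moved by more than 20 mm (distance of any of remote, laptop, mug from where it was at the start of the episode above 0.02 m).
It also fails if it takes over 72 s, if anything falls off the work surface, if the arm or the gripper's body presses on something with over 40 N, if the wrist force passes 120 N, or if a joint passes its speed limit or range.

## Working session

There is one attempt and no reset: what is moved stays moved. The work goes in short steps, Python scripts to look and compute and a tool call to move; the robot and the scene stay as the last step left them, time stands still between calls to the robot, and variables do not carry over. Pictures are saved under pics/ and viewed, at most 10 in all, crops included, and the job is handed in when it is done.

```bash
ls; mkdir -p pics; python3 - <<'E'
from station import manip
import cv2,numpy as np
s=manip.sense(); print({k:np.round(v,3) for k,v in s.items()})
for n in("top","side"):
    d=manip.snapshot(n); np.savez(''+n+'0.npz',**d)
    cv2.imwrite(f'pics/{n}0.png',d['pixels'][:,:,::-1]); print(n,d['fov_y'],d['cx'],d['cy'],d['R'],d['t'])
E
```

```text
pics
station.py
{'t': np.float64(0.0), 'q': array([ 1.129,  0.528,  1.434, -0.   ,  1.181, -0.178]), 'qd': array([-0.001,  0.001,  0.001, -0.001, -0.001, -0.001]), 'tau': array([-1.0000e-03, -4.4235e+01, -1.7803e+01, -0.0000e+00,  9.0000e-03,
       -0.0000e+00]), 'tcp_pos': array([0.162, 0.603, 0.249]), 'tool_rot': array([ 0.131,  0.991, -0.001, -0.   ]), 'force': array([0.038, 0.292, 0.038]), 'ft_torque': array([ 0.006,  0.02 , -0.005]), 'gripper_force': np.float64(0.0), 'finger_gap': np.float64(1.002)}
top 50.14457841540252 257.75191539438805 189.4369830700197 [[ 0.01767771 -0.99965766  0.01928879]
 [-0.99105807 -0.02007095 -0.13191305]
 [ 0.13225503 -0.01678439 -0.99107361]] [-0.04575076  0.58247227  1.26401336]
side 52.313866770693494 250.69853697035654 197.03436203047838 [[-0.99116496 -0.13256543 -0.00429198]
 [-0.07621466  0.59572848 -0.7995617 ]
 [ 0.1085511  -0.79217043 -0.60056862]] [0.59258804 0.11909123 1.14179211]
```
View pics/top0.png

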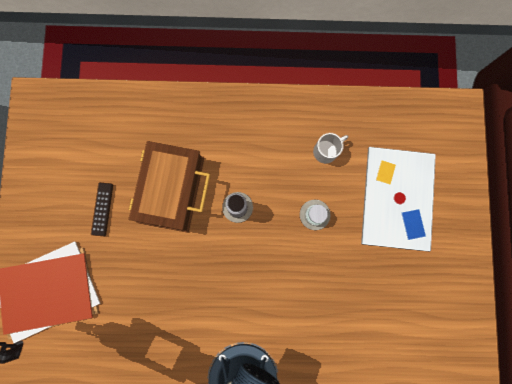

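View pics/side0.png

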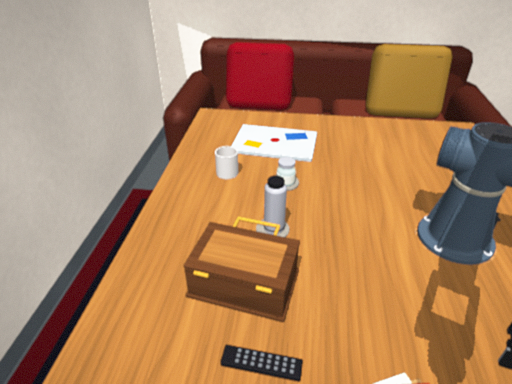

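The top view shows the chest at (168,185) with its brass handle to the right at (200,190). The bottle is at (237,205), the jar at (316,214), the mug at (328,148), the remote at (102,209) and the laptop at (400,200). The side view agrees: the bottle stands in front of the handle, with the jar behind it.

```bash
cat > h.py <<'E'
import numpy as np,cv2
from station import manip
def cam(d): return 192/np.tan(np.radians(float(d['fov_y']))/2)
def ray(d,uv,z):
    uv=np.atleast_2d(uv).astype(float);f=cam(d)
    c=np.c_[(uv[:,0]-d['cx'])/f,(uv[:,1]-d['cy'])/f,np.ones(len(uv))]
    w=c@d['R']; o=-d['R'].T@d['t']
    return o+w*((z-o[2])/w[:,2])[:,None]
def cloud(d):
    f=cam(d);v,u=np.mgrid[:384,:512];Z=d['range_z']
    return (np.stack([(u-d['cx'])/f*Z,(v-d['cy'])/f*Z,Z],-1)-d['t'])@d['R']
def circ(d,mask,z):
    cs,_=cv2.findContours(mask.astype(np.uint8),cv2.RETR_EXTERNAL,cv2.CHAIN_APPROX_NONE)
    c=max(cs,key=cv2.contourArea);p=ray(d,c[:,0],z)[:,:2].astype(np.float32)
    (x,y),r=cv2.minEnclosingCircle(p);return np.round([x,y,2*r],4)
def box(u0,u1,v0,v1):
    m=np.zeros((384,512),bool);m[v0:v1,u0:u1]=1;return m
E
python3 - <<'E'
from h import *
d=dict(np.load('top0.npz'));P=cloud(d);z=P[...,2]
hsv=cv2.cvtColor(d['pixels'],cv2.COLOR_RGB2HSV)
B=box(215,260,185,228);J=box(296,336,195,235)
print('table z',np.median(z[240:300,250:400]))
for n,M,h in(('bottle',B,.181),('jar',J,.091)):
    m=M&(abs(z-h)<.008);print(n,m.sum(),np.median(z[m]),circ(d,m,h),P[m].mean(0))
for n,M in(('front',B),('side',J)):
    m=M&(hsv[...,1]<70)&(hsv[...,2]>90); l=m&(z<.015)
    q=P[l];print(n,l.sum(),np.median(q[:,2]))
    cs=cv2.findContours(m.astype(np.uint8),0,1)[0];c=max(cs,key=cv2.contourArea)
    p=ray(d,c[:,0],.006)[:,:2]
    # circle fit of R=.05 robustly to low rim points
    k=np.array([l[b,a] for a,b in c[:,0]]);p=p[k]
    from scipy.optimize import least_squares
    r=least_squares(lambda s:np.hypot(*(p-s[:2]).T)-s[2],[*p.mean(0),.05],loss='soft_l1',f_scale=.001)
    print(r.x,len(p),np.abs(r.fun).mean())
g=box(185,215,160,220)&(hsv[...,0]>18)&(hsv[...,0]<32)&(hsv[...,1]>140)&(hsv[...,2]>140)&(z>.09)
q=ray(d,np.argwhere(g)[:,::-1],.106)[:,:2].astype(np.float32)
print('handle',g.sum(),np.median(z[g]),cv2.minAreaRect(q),cv2.boxPoints(cv2.minAreaRect(q)))
t=box(120,215,130,240)&(abs(z-.112)<.006)&~g
cs=max(cv2.findContours(t.astype(np.uint8),0,1)[0],key=cv2.contourArea)
q=ray(d,cs[:,0],.112)[:,:2].astype(np.float32)
R=cv2.minAreaRect(q);print('lid',R,cv2.boxPoints(R))
im=cv2.resize(d['pixels'][130:260,120:350,::-1],None,fx=3.4,fy=3.4,interpolation=cv2.INTER_CUBIC);cv2.imwrite('pics/c.png',im)
E
```

```text
table z -0.00022055111128577002
bottle 222 0.1805757284413455 [0.5249 0.0304 0.0475] [0.52536686 0.0303773  0.18050319]
jar 269 0.09027978176198886 [ 0.5068 -0.2158  0.0572] [ 0.50625757 -0.21626649  0.09028795]
front 277 0.005320922499496676
[0.52976318 0.03032874 0.04708832] 82 0.0009251804395248407
side 339 0.005517274308247953
[ 0.50995802 -0.22070727  0.04754251] 84 0.0006782625720867108
handle 145 0.1105359679424735 ((0.5653790831565857, 0.1453438103199005), (0.04312829673290253, 0.11763467639684677), 79.8040542602539) [[0.5036734  0.13453177]
 [0.6194504  0.11370864]
 [0.6270848  0.15615585]
 [0.5113078  0.17697898]]
lid ((0.5828136205673218, 0.2483401596546173), (0.16924624145030975, 0.24395418167114258), 79.88768005371094) [[0.44787338 0.18644817]
 [0.6880379  0.14361508]
 [0.7177539  0.31023216]
 [0.47758937 0.35306525]]
```

View pics/c.png

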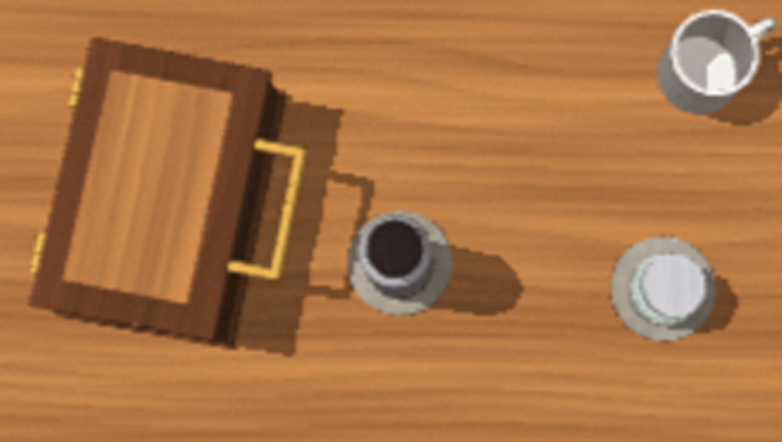

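The crop shows the handle bar near (290,210), the bottle cap at (397,248), the jar lid at (672,285), and both coasters clear of obstacles. The measured sizes match the given ones: cap 47.5 mm, jar lid 57 mm, lid 169x244 mm. The handle and lid fits also agree on the bar, which is at about (0.562, 0.129).

```bash
cat >> h.py <<'E'
from scipy.spatial.transform import Rotation as Ro
def to(x,y,z,yaw=None):
    s=manip.sense();r=Ro.from_quat(s['tool_rot']);M=r.as_matrix()
    D=M.T@(np.array([x,y,z])-s['tcp_pos']);cur=np.arctan2(M[1,1],M[0,1])
    tn=0 if yaw is None else -(np.radians(yaw)-cur); tn=(tn+np.pi/2)%np.pi-np.pi/2
    print('d',np.round(D,4),'turn',round(tn,3),'cur',np.round(s['tcp_pos'],4),np.degrees(cur).round(1),'q',np.round(s['q'],2),'gap',round(float(s['finger_gap']),3))
E
python3 -c "
from h import *
to(.525,.0304,.25,-10.1)"
```

```text
d [-4.992e-01 -4.586e-01 -2.000e-04] turn 1.484 cur [0.1621 0.603  0.2492] 74.9 q [ 1.13  0.53  1.43  0.    1.18 -0.18] gap 1.001
```

Units first: shifts go in units of 50 mm. So -0.499 m is -9.98, -0.459 m is -9.18.

Call:
shift_gripper(increments="-5,-4.6,0,0.75,1;-9.98,-9.18,0,1.484,1;-9.98,-9.18,0,1.484,1;-9.98,-9.18,0,1.484,1;-9.98,-9.18,0,1.484,1;-9.98,-9.18,0,1.484,1;-9.98,-9.18,0,1.484,1;-9.98,-9.18,0,1.484,1;-9.98,-9.18,0,1.484,1;-9.98,-9.18,0,1.484,1;-9.98,-9.18,0,1.484,1;-9.98,-9.18,0,1.484,1;-9.98,-9.18,0,1.484,1;-9.98,-9.18,0,1.484,1;-9.98,-9.18,0,1.484,1;-9.98,-9.18,0,1.484,1;-9.98,-9.18,0,1.484,1;-9.98,-9.18,0,1.484,1;-9.98,-9.18,0,1.484,1;-9.98,-9.18,0,1.484,1", grip_n=40)

```text
t: 2.1
tcp_pos: [0.5246, 0.0315, 0.2501]
tool_rot: [0.766, 0.643, 0.0, -0.0]
force: [0.1, 0.1, -0.8]
finger_gap: 1.002
gripper_force: 0.0
```

```bash
python3 -c "
from h import *
to(.525,.0304,.138,-10.1)"
```

```text
d [-0.001   0.0006  0.1121] turn 0.002 cur [0.5246 0.0315 0.2501] -10.0 q [-0.15  0.39  1.68  0.    1.07  0.02] gap 1.002
```

To row units: 0.112 m is 2.24, 0.03 m is 0.6.

Call:
shift_gripper(increments="-0.02,0,0.6,0,1;-0.02,0,1.2,0,1;-0.02,0,1.8,0,1;-0.02,0,2.24,0,1;-0.02,0,2.24,0,1;-0.02,0,2.24,0,0.5;-0.02,0,2.24,0,0.5;-0.02,0,2.24,0,0.5;-0.02,0,2.24,0,0.5;-0.02,0,2.24,0,0.5", grip_n=40)

```text
t: 3.1
tcp_pos: [0.526, 0.0295, 0.1395]
tool_rot: [0.767, 0.642, 0.001, 0.001]
force: [0.7, -0.0, 6.5]
finger_gap: 0.715
gripper_force: 45.0
```

Call:
shift_gripper(increments="0,0,-0.2,0,0.5;0,0,-0.4,0,0.5;0,0,-0.7,0,0.5;0,0,-0.7,0,0.5")

```text
t: 3.5
tcp_pos: [0.5258, 0.0296, 0.1749]
tool_rot: [0.766, 0.642, 0.001, 0.001]
force: [0.5, -0.4, -3.6]
finger_gap: 0.707
gripper_force: 44.7
```

```bash
python3 -c "
from h import *
to(.611,-.093,.135)"
```

```text
d [-0.1058  0.1052  0.0403] turn 0.0 cur [0.5258 0.0296 0.1749] -10.1 q [-0.16  0.5   1.76 -0.    0.88  0.02] gap 0.707
```

Call:
shift_gripper(increments="-0.2,0.2,0,0,0.5;-0.6,0.6,0,0,0.5;-1,1,0,0,0.5;-1.4,1.4,0,0,0.5;-1.8,1.8,0,0,0.5;-2,2,0,0,0.5;-2.12,2.1,0,0,0.5;-2.12,2.1,0.2,0,0.5;-2.12,2.1,0.5,0,0.5;-2.12,2.1,0.7,0,0.5;-2.12,2.1,0.78,0,0.5;-2.12,2.1,0.81,0,0.5;-2.12,2.1,0.81,0,0.5")

```text
t: 4.8
tcp_pos: [0.6074, -0.0915, 0.1335]
tool_rot: [0.766, 0.643, -0.001, -0.002]
force: [-4.2, 0.7, 6.1]
finger_gap: 0.708
gripper_force: 45.6
```

Contact force is +6 N at the expected height, so I'll release and rise.

To row units: -0.12 m is -2.4, -0.08 m is -1.6.

Call:
shift_gripper(increments="0,0,0,0,1;0,0,0,0,1;0,0,0,0,1;0,0,0,0,1;0,0,-0.8,0,1;0,0,-1.6,0,1;0,0,-2.4,0,1;0,0,-2.4,0,1")

```text
t: 5.6
tcp_pos: [0.6133, -0.0942, 0.259]
tool_rot: [0.766, 0.642, 0.004, 0.006]
force: [0.4, -0.7, -0.5]
finger_gap: 0.998
gripper_force: 0.0
```

```bash
python3 - <<'E'
from h import *
to(.5065,-.216,.253)
d=manip.snapshot('side');np.savez('side1.npz',**d);d2=manip.snapshot('top');np.savez('top1.npz',**d2)
cv2.imwrite('pics/1.png',np.vstack([cv2.resize(x['pixels'][:,:,::-1],(400,300)) for x in(d,d2)]))
E
```

```text
d [-0.1386 -0.084   0.0052] turn 0.0 cur [ 0.6133 -0.0942  0.259 ] -10.1 q [-0.33  0.51  1.44  0.    1.18 -0.16] gap 0.998
```

View pics/1.png

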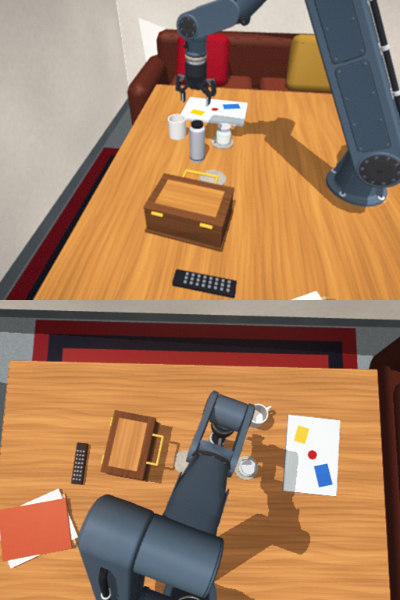

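The side view shows the bottle upright between the coasters, at about (197,142). The front coaster is now empty. The jar is next.

To row units: -0.139 m is -2.78, -0.125 m is -2.5.

Call:
shift_gripper(increments="-1,-0.6,0,0,1;-1.8,-1.1,0,0,1;-2.5,-1.5,0,0,1;-2.78,-1.68,0,0,1;-2.78,-1.68,0,0,1;-2.78,-1.68,0,0,1")

```text
t: 6.3
tcp_pos: [0.502, -0.2149, 0.2511]
tool_rot: [0.767, 0.642, -0.0, -0.001]
force: [-0.8, -0.4, -0.4]
finger_gap: 1.001
gripper_force: 0.0
```

```bash
python3 -c "
from h import *
to(.5065,-.216,.046,-10.1)"
```

```text
d [-0.0007  0.0052  0.2051] turn -0.001 cur [ 0.502  -0.2149  0.2511] -10.2 q [-0.61  0.42  1.63  0.    1.09 -0.43] gap 1.001
```

To row units: 0.205 m is 4.1, 0.195 m is 3.9.

Call:
shift_gripper(increments="0,0.1,0.8,0,1;0,0.1,1.6,0,1;0,0.1,2.4,0,1;0,0.1,3,0,1;0,0.1,3.6,0,1;0,0.1,3.9,0,1;0,0.1,4.1,0,1;0,0.1,4.1,0,1")

```text
t: 7.1
tcp_pos: [0.5073, -0.2147, 0.0458]
tool_rot: [0.766, 0.643, -0.0, -0.002]
force: [-0.1, 0.8, -0.4]
finger_gap: 0.999
gripper_force: 0.0
```

```bash
python3 -c "
from h import *
to(.5065,-.216,.046,-10.1)"
```

```text
d [-0.0015 -0.0005 -0.0002] turn 0.002 cur [ 0.5073 -0.2147  0.0458] -10.0 q [-0.6   0.75  1.76  0.    0.64 -0.43] gap 0.999
```

Call:
shift_gripper(increments="0,0,0,0,0.5;0,0,0,0,0.5;0,0,0,0,0.5;0,0,0,0,0.5;0,0,0,0,0.5;0,0,0,0,0.5", grip_n=40)

```text
t: 7.7
tcp_pos: [0.5082, -0.2163, 0.0487]
tool_rot: [0.767, 0.642, 0.0, 0.001]
force: [0.4, 2.8, 6.3]
finger_gap: 0.726
gripper_force: 44.5
```

Call:
shift_gripper(increments="0,0,-0.3,0,0.5;0,0,-0.7,0,0.5;0,0,-1.2,0,0.5;0,0,-1.6,0,0.5;0,0,-1.6,0,0.5;0,0,-1.6,0,0.5")

```text
t: 8.3
tcp_pos: [0.5072, -0.2161, 0.1273]
tool_rot: [0.767, 0.642, -0.0, 0.0]
force: [-0.6, -0.2, -2.5]
finger_gap: 0.727
gripper_force: 44.4
```

```bash
python3 - <<'E'
from h import *
d2=manip.snapshot('top');np.savez('top2.npz',**d2);d=manip.snapshot('side');np.savez('side2.npz',**d)
from scipy.optimize import least_squares
for nm,d,b in(('top',d2,box(205,270,180,240)),('side',d,box(235,310,205,250))):
    hsv=cv2.cvtColor(d['pixels'],cv2.COLOR_RGB2HSV);P=cloud(d)
    m=b&(hsv[...,1]<60)&(hsv[...,2]>90)&(P[...,2]<.02)&(P[...,2]>-.01)
    q=P[m];print(nm,m.sum(),np.median(q,0),np.ptp(q,0));print(circ(d,m,.006))
    cv2.imwrite('pics/m_%s.png'%nm,m*255)
cv2.imwrite('pics/2.png',np.vstack([cv2.resize(x['pixels'][150:270,180:340,::-1],(400,300)) for x in(d2,d)]))
to(.525,.03,.046)
E
```

```text
top 453 [0.54275617 0.03840339 0.00556442] [0.08227151 0.09431578 0.01716391]
[0.5298 0.0305 0.0975]
side 357 [0.52955276 0.02709641 0.00579354] [0.14381984 0.13846452 0.01607757]
[0.523  0.0274 0.0976]
d [ 0.245  -0.0246  0.0806] turn 0.0 cur [ 0.5065 -0.2156  0.1263] -10.1 q [-0.61  0.61  1.73 -0.    0.81 -0.43] gap 0.729[ WARN:0@2.216] global loadsave.cpp:1063 imwrite_ Unsupported depth image for selected encoder is fallbacked to CV_8U.
```

View pics/2.png

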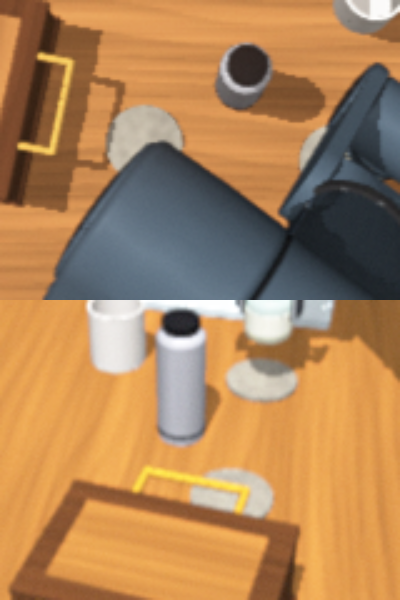

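The top crop shows the front coaster at (145,138), with its lower right edge behind the arm. The bottle stands clear at (245,75), and the side crop shows the side coaster fully bare at (262,380). I'll measure that one now and move the jar, shifting 60 mm toward -x on the way so it passes the bottle.

```bash
python3 - <<'E'
from h import *
d=dict(np.load('side2.npz'));hsv=cv2.cvtColor(d['pixels'],cv2.COLOR_RGB2HSV);P=cloud(d)
m=box(265,305,168,195)&(hsv[...,1]<70)&(hsv[...,2]>80)&(abs(P[...,2]-.004)<.012)
print(m.sum(),circ(d,m,.006),np.median(P[m],0),np.ptp(P[m],0))
d=dict(np.load('top2.npz'));P=cloud(d);z=P[...,2]
m=box(255,300,160,205)&(abs(z-.175)<.008);print('bottle',m.sum(),np.median(z[m]),circ(d,m,.175))
to(.528,.03,.0525,-10.1)
E
```

```text
365 [ 0.5088 -0.2181  0.1021] [ 0.5086327  -0.2193049   0.00534162] [0.0953572  0.10558752 0.01491235]
bottle 215 0.17402084156940523 [ 0.6056 -0.0907  0.0477]
d [ 0.2455 -0.0217  0.0741] turn 0.0 cur [ 0.5065 -0.2156  0.1263] -10.1 q [-0.61  0.61  1.73 -0.    0.81 -0.43] gap 0.729
```

To row units: 0.2455 m is 4.91, 0.065 m is 1.3.

Call:
shift_gripper(increments="0.2,-0.2,0,0,0.5;0.7,-0.6,0,0,0.5;1.3,-1,0,0,0.5;1.9,-1.2,0,0,0.5;2.5,-1.2,0,0,0.5;3.1,-1.1,0,0,0.5;3.7,-0.9,0,0,0.5;4.3,-0.68,0,0,0.5;4.7,-0.52,0,0,0.5;4.91,-0.44,0,0,0.5;4.91,-0.44,0,0,0.5;4.91,-0.44,0.4,0,0.5;4.91,-0.44,0.8,0,0.5;4.91,-0.44,1.16,0,0.5;4.91,-0.44,1.32,0,0.5;4.91,-0.44,1.32,0,0.5")

```text
t: 10.0
tcp_pos: [0.5274, 0.0287, 0.0602]
tool_rot: [0.767, 0.642, -0.001, -0.001]
force: [0.4, -0.2, -2.0]
finger_gap: 0.727
gripper_force: 44.3
```

```bash
python3 -c "
from h import *
to(.528,.03,.0487)"
```

```text
d [0.0014 0.0004 0.0115] turn 0.0 cur [0.5274 0.0287 0.0602] -10.2 q [-0.16  0.7   1.81 -0.    0.63  0.02] gap 0.727
```

To row units: 0.0125 m is 0.25, 0.0115 m is 0.23.

Call:
shift_gripper(increments="0.02,0,0.1,0,0.5;0.02,0,0.18,0,0.5;0.02,0,0.23,0,0.5;0.02,0,0.25,0,0.5;0.02,0,0.25,0,0.5")

```text
t: 10.5
tcp_pos: [0.529, 0.0305, 0.0491]
tool_rot: [0.766, 0.642, 0.0, 0.0]
force: [0.5, -0.6, -3.1]
finger_gap: 0.731
gripper_force: 44.4
```

Call:
shift_gripper(increments="0,0,0.03,0,0.5;0,0,0.03,0,0.5")

```text
t: 10.7
tcp_pos: [0.5292, 0.0305, 0.0487]
tool_rot: [0.766, 0.642, 0.0, 0.0]
force: [-2.2, -0.4, 6.9]
finger_gap: 0.73
gripper_force: 45.2
```

Call:
shift_gripper(increments="0,0,0.03,0,0.5;0,0,0.03,0,0.5")

```text
t: 10.9
tcp_pos: [0.5292, 0.0305, 0.0487]
tool_rot: [0.766, 0.642, 0.0, 0.001]
force: [-3.7, 0.3, 16.8]
finger_gap: 0.732
gripper_force: 46.4
```

The jar is in firm contact with the coaster. I'll release, rise straight up, then head for the bottle.

Call:
shift_gripper(increments="0,0,-0.04,0,0.5;0,0,-0.04,0,1;0,0,-0.04,0,1;0,0,-0.04,0,1;0,0,-0.04,0,1;0,0,-0.8,0,1;0,0,-1.6,0,1;0,0,-2.6,0,1;0,0,-3.6,0,1;0,0,-4.2,0,1;0,0,-4.2,0,1")

```text
t: 12.0
tcp_pos: [0.5319, 0.0301, 0.2608]
tool_rot: [0.766, 0.642, 0.004, 0.004]
force: [0.2, -0.8, 0.0]
finger_gap: 0.997
gripper_force: 0.0
```

```bash
python3 - <<'E'
from h import *
to(.6056,-.0907,.255,-10.1)
d=manip.snapshot('side');np.savez('side3.npz',**d);P=cloud(d);z=P[...,2]
m=(abs(z-.09)<.006)&(np.hypot(P[...,0]-.528,P[...,1]-.03)<.045);print('jar',m.sum(),np.median(z[m]),circ(d,m,.091))
E
```

```text
d [-0.1061  0.0937  0.0068] turn 0.001 cur [0.5319 0.0301 0.2608] -10.1 q [-0.15  0.39  1.66  0.    1.09  0.02] gap 0.997
jar 215 0.09029234100256352 [0.5274 0.0341 0.062 ]
```

To row units: -0.106 m is -2.12, -0.095 m is -1.9.

Call:
shift_gripper(increments="-0.7,0.6,0,0,1;-1.4,1.24,0,0,1;-1.9,1.68,0,0,1;-2.12,1.87,0,0,1;-2.12,1.87,0,0,1;-2.12,1.87,0,0,1;-2.12,1.87,0,0,1;-2.12,1.87,0,0,1")

```text
t: 12.85
tcp_pos: [0.6016, -0.0887, 0.256]
tool_rot: [0.766, 0.643, -0.0, -0.001]
force: [0.3, 0.2, 0.2]
finger_gap: 1.0
gripper_force: 0.0
```

```bash
python3 -c "
from h import *
to(.6056,-.0907,.133,-10.1)"
```

```text
d [-0.0014  0.0044  0.123 ] turn 0.002 cur [ 0.6016 -0.0887  0.256 ] -10.0 q [-0.33  0.5   1.47  0.    1.17 -0.16] gap 1.0
```

To row units: 0.123 m is 2.46, 0.115 m is 2.3.

Call:
shift_gripper(increments="-0.03,0.09,0.6,0,1;-0.03,0.09,1.2,0,1;-0.03,0.09,1.8,0,1;-0.03,0.09,2.3,0,1;-0.03,0.09,2.46,0,1;-0.03,0.09,2.46,0,1;-0.03,0.09,2.46,0,0.5;-0.03,0.09,2.46,0,0.5;-0.03,0.09,2.46,0,0.5;-0.03,0.09,2.46,0,0.5;-0.03,0.09,2.46,0,0.5", grip_n=40)

```text
t: 13.95
tcp_pos: [0.6076, -0.0928, 0.135]
tool_rot: [0.766, 0.642, 0.001, 0.001]
force: [-2.2, 0.9, 7.1]
finger_gap: 0.709
gripper_force: 45.2
```

Call:
shift_gripper(increments="0,0,-0.3,0,0.5;0,0,-0.6,0,0.5;0,0,-0.9,0,0.5;0,0,-0.9,0,0.5")

```text
t: 14.35
tcp_pos: [0.6079, -0.0929, 0.18]
tool_rot: [0.767, 0.642, 0.001, 0.002]
force: [0.9, 0.6, -3.8]
finger_gap: 0.708
gripper_force: 44.9
```

```bash
python3 -c "
from h import *
to(.509,-.219,.145,-10.1)"
```

```text
d [-0.1414 -0.0754  0.0347] turn 0.0 cur [ 0.6079 -0.0929  0.18  ] -10.1 q [-0.33  0.6   1.53  0.    1.01 -0.16] gap 0.708
```

To row units: -0.1425 m is -2.85, -0.138 m is -2.76.

Call:
shift_gripper(increments="-0.3,-0.16,0,0,0.5;-0.8,-0.4,0,0,0.5;-1.4,-0.74,0,0,0.5;-2,-1.06,0,0,0.5;-2.5,-1.34,0,0,0.5;-2.76,-1.47,0,0,0.5;-2.85,-1.51,0,0,0.5;-2.85,-1.51,0,0,0.5;-2.85,-1.51,0.3,0,0.5;-2.85,-1.51,0.56,0,0.5;-2.85,-1.51,0.68,0,0.5;-2.85,-1.51,0.68,0,0.5")

```text
t: 15.55
tcp_pos: [0.507, -0.2185, 0.1427]
tool_rot: [0.766, 0.643, -0.0, -0.001]
force: [-0.3, -0.5, -3.4]
finger_gap: 0.708
gripper_force: 44.7
```

```bash
python3 -c "
from h import *
to(.509,-.220,.1405,-10.1)"
```

```text
d [-0.0012  0.0022  0.0022] turn 0.001 cur [ 0.507  -0.2185  0.1427] -10.0 q [-0.61  0.58  1.71  0.    0.85 -0.43] gap 0.708
```

Call:
shift_gripper(increments="0,0.02,0.03,0,0.5;0,0.02,0.05,0,0.5;0,0.02,0.05,0,0.5")

```text
t: 15.85
tcp_pos: [0.5086, -0.2199, 0.1418]
tool_rot: [0.766, 0.642, 0.0, 0.0]
force: [-0.0, -0.2, -2.9]
finger_gap: 0.708
gripper_force: 44.7
```

To row units: 0.0015 m is 0.03.

Call:
shift_gripper(increments="0,0,0.03,0,0.5;0,0,0.03,0,0.5;0,0,0.03,0,0.5")

```text
t: 16.15
tcp_pos: [0.5086, -0.2201, 0.141]
tool_rot: [0.767, 0.642, 0.0, 0.001]
force: [-1.0, 0.6, 4.4]
finger_gap: 0.707
gripper_force: 45.6
```

To row units: -0.13 m is -2.6, -0.11 m is -2.2.

Call:
shift_gripper(increments="0,0,0,0,1;0,0,0,0,1;0,0,0,0,1;0,0,0,0,1;0,0,-0.6,0,1;0,0,-1.4,0,1;0,0,-2.2,0,1;0,0,-2.6,0,1;0,0,-2.6,0,1;0,0,-2.6,0,1")

```text
t: 17.15
tcp_pos: [0.5081, -0.2196, 0.2698]
tool_rot: [0.767, 0.642, -0.0, -0.0]
force: [-0.6, 0.4, -0.5]
finger_gap: 0.998
gripper_force: 0.0
```

```bash
python3 - <<'E'
from h import *
to(.562,.1287,.27,79.9)
d=manip.snapshot('side');np.savez('side4.npz',**d);P=cloud(d);z=P[...,2]
for n,c,h in(('jar',(.528,.03),.091),('bottle',(.509,-.219),.181)):
    m=(abs(z-h)<.006)&(np.hypot(P[...,0]-c[0],P[...,1]-c[1])<.05);print(n,m.sum(),np.median(z[m]),circ(d,m,h))
d2=manip.snapshot('top')
cv2.imwrite('pics/4.png',np.vstack([cv2.resize(x['pixels'][:,:,::-1],(400,300)) for x in(d,d2)]))
E
```

```text
d [ 3.524e-01 -7.900e-03 -2.000e-04] turn -1.57 cur [ 0.5081 -0.2196  0.2698] -10.1 q [-0.61  0.41  1.59  0.    1.14 -0.43] gap 0.998
jar 215 0.09022643515234155 [0.5271 0.0362 0.0661]
bottle 98 0.1801870071670365 [ 0.5062 -0.2102  0.0561]
```

View pics/4.png

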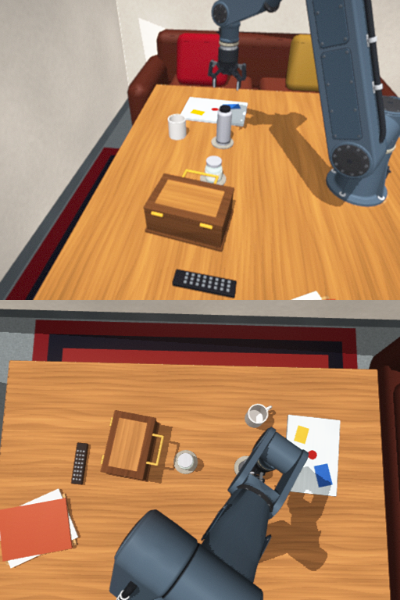

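The side view shows the jar on the front coaster at (214,170) and the bottle on the side coaster at (223,128), both upright. The top view agrees for the jar. The handle is next.

To row units: 0.2 m is 4, 0.3525 m is 7.05.

Call:
shift_gripper(increments="1,0,0,-0.15,0.6;2,0,0,-0.3,0.4;3,-0.06,0,-0.45,0.33;4,-0.1,0,-0.6,0.33;5,-0.12,0,-0.75,0.33;6,-0.16,0,-0.9,0.33;6.8,-0.16,0,-1.05,0.33;7.05,-0.16,0,-1.2,0.33;7.05,-0.16,0,-1.35,0.33;7.05,-0.16,0,-1.5,0.33;7.05,-0.16,0,-1.57,0.33;7.05,-0.16,0,-1.57,0.33;7.05,-0.16,0,-1.57,0.33;7.05,-0.16,0,-1.57,0.33")

```text
t: 18.65
tcp_pos: [0.5619, 0.1285, 0.2692]
tool_rot: [0.089, 0.996, -0.0, -0.001]
force: [0.4, -0.1, -0.1]
finger_gap: 0.331
gripper_force: 0.0
```

```bash
python3 - <<'E'
from h import *
to(.562,.1287,.106,79.9)
d=manip.snapshot('side');hsv=cv2.cvtColor(d['pixels'],cv2.COLOR_RGB2HSV);P=cloud(d)
c=np.array([.562,.1287]);g=(hsv[...,0]>18)&(hsv[...,0]<32)&(hsv[...,1]>140)&(hsv[...,2]>120)&(abs(P[...,2]-.106)<.015)&(np.hypot(P[...,0]-c[0],P[...,1]-c[1])<.075)
q=ray(d,np.argwhere(g)[:,::-1],.108)[:,:2].astype(np.float32);R=cv2.minAreaRect(q);print(g.sum(),R,cv2.boxPoints(R))
E
```

```text
d [-0.0003  0.0002  0.1632] turn -0.002 cur [0.5619 0.1285 0.2692] 79.8 q [ 0.03  0.44  1.53  0.    1.17 -1.36] gap 0.331
162 ((0.5646625757217407, 0.14121182262897491), (0.0401432178914547, 0.11864130944013596), 81.0548095703125) [[0.5029425  0.13060808]
 [0.62014085 0.11216059]
 [0.62638265 0.15181556]
 [0.5091843  0.17026305]]
```

To row units: 0.161 m is 3.22, 0.157 m is 3.14.

Call:
shift_gripper(increments="0,-0.02,0.8,0,0.33;0,-0.02,1.6,0,0.33;0,-0.02,2.2,0,0.33;0,-0.02,2.6,0,0.33;0,-0.02,2.9,0,0.33;0,-0.02,3.14,0,0.33;0,-0.02,3.22,0,0.33;0,-0.02,3.22,0,0.33")

```text
t: 19.5
tcp_pos: [0.562, 0.1276, 0.1087]
tool_rot: [0.088, 0.996, -0.0, -0.0]
force: [-0.1, -0.0, 0.7]
finger_gap: 0.33
gripper_force: 0.0
```

Call:
shift_gripper(increments="0,0,0,0,0;0,0,0,0,0;0,0,0,0,0;0,0,0,0,0;0,0,0,0,0;0,0,0,0,0", grip_n=50)

```text
t: 20.1
tcp_pos: [0.5625, 0.1266, 0.1099]
tool_rot: [0.088, 0.996, -0.001, 0.001]
force: [0.3, -5.4, 1.7]
finger_gap: 0.093
gripper_force: 48.9
```

```bash
python3 -c "
from h import *
to(.598,.3295,.106,79.9)"
```

```text
d [0.0005 0.206  0.0036] turn 0.0 cur [0.5625 0.1266 0.1099] 79.9 q [ 0.03  0.66  1.67 -0.    0.81 -1.36] gap 0.093
```

To row units: -0.102 m is -2.04, -0.0926 m is -1.852.

Call:
shift_gripper(increments="0,0.006,-0.214,0,0;0,0.022,-0.426,0,0;0,0.05,-0.638,0,0;0,0.09,-0.848,0,0;0,0.14,-1.056,0,0;0,0.2,-1.26,0,0;0,0.27,-1.462,0,0;0,0.352,-1.66,0,0;0,0.444,-1.852,0,0;0,0.546,-2.04,0,0;0,0.546,-2.04,0,0;0,0.546,-2.04,0,0")

```text
t: 21.3
tcp_pos: [0.5672, 0.1551, 0.2113]
tool_rot: [0.088, 0.996, 0.0, 0.001]
force: [3.4, 0.1, -1.7]
finger_gap: 0.097
gripper_force: 48.7
```

To row units: -0.0747 m is -1.494, 0.0747 m is 1.494.

Call:
shift_gripper(increments="0,0.112,-0.182,0,0;0,0.234,-0.358,0,0;0,0.364,-0.528,0,0;0,0.502,-0.69,0,0;0,0.65,-0.844,0,0;0,0.804,-0.992,0,0;0,0.966,-1.13,0,0;0,1.136,-1.26,0,0;0,1.312,-1.382,0,0;0,1.494,-1.494,0,0;0,1.494,-1.494,0,0;0,1.494,-1.494,0,0;0,1.494,-1.494,0,0;0,1.494,-1.494,0,0")

```text
t: 22.7
tcp_pos: [0.5797, 0.2276, 0.2857]
tool_rot: [0.089, 0.996, -0.0, -0.0]
force: [2.5, -0.9, -0.5]
finger_gap: 0.097
gripper_force: 49.3
```

```bash
python3 - <<'E'
from h import *
to(.598,.3295,.106,79.9)
im=[]
for n in('side','top'):
    d=manip.snapshot(n);P=cloud(d);z=P[...,2]
    e=np.array([.176,.984]);s=(P[...,:2]-[.598,.3295])@e;w=(P[...,:2]-[.598,.3295])@[.984,-.176]
    for sg in(-1,1):
        m=(s<-.005)&(s>-.075)&(sg*w>.06)&(sg*w<.12)&(z>.125)&(z<.26)
        if m.sum()>30:
            k=np.polyfit(s[m],z[m],1);print(n,sg,m.sum(),'lid deg',np.degrees(np.arctan(-k[0])))
    for nm,c,h in(('jar',(.528,.03),.091),('bottle',(.509,-.219),.181)):
        m=(abs(z-h)<.006)&(np.hypot(P[...,0]-c[0],P[...,1]-c[1])<.05)
        if m.sum()>20: print(nm,m.sum(),np.median(z[m]),circ(d,m,h))
    im.append(cv2.resize(d['pixels'][:,:,::-1],(400,300)))
cv2.imwrite('pics/5.png',np.vstack(im))
E
```

```text
d [-0.0002  0.1036  0.1797] turn -0.001 cur [0.5797 0.2276 0.2857] 79.8 q [ 0.2   0.49  1.4  -0.    1.26 -1.2 ] gap 0.097
side -1 1660 lid deg 58.2380277671054
side 1 1414 lid deg 58.30660709518407
jar 164 0.09013841942170575 [0.5284 0.0346 0.0632]
bottle 101 0.17986470841548802 [ 0.5062 -0.2107  0.0551]
jar 264 0.09074372797614019 [0.5286 0.0295 0.0558]
bottle 222 0.18025525579935087 [ 0.507  -0.2176  0.0476]
```

View pics/5.png

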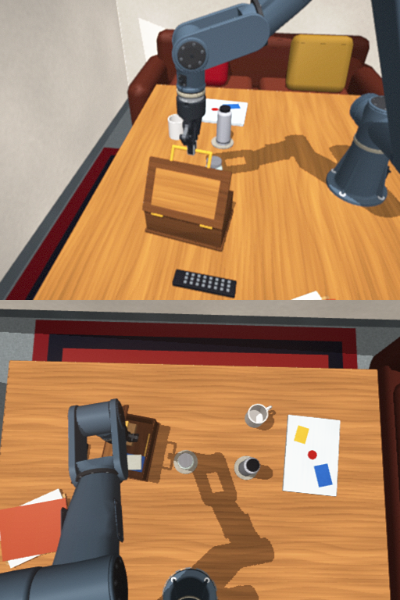

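The side view shows the lid held open with the handle in the gripper at about (190,150). The top view shows the jar on the front coaster at (184,461) and the bottle on the side coaster at (250,466). The lid measures 58–60°, so I'm handing in.

Call:
shift_gripper(increments="0,0,0,0,0;0,0,0,0,0;0,0,0,0,0")

```text
t: 23.1
tcp_pos: [0.5797, 0.2278, 0.2858]
tool_rot: [0.088, 0.996, -0.0, -0.0]
force: [0.7, -1.6, 1.0]
finger_gap: 0.093
gripper_force: 49.4
```

```bash
python3 -c "
from station import manip
print(manip.sign_off())"
```

```text
the job is handed in; nothing more can be done
None
```

I swapped the bottle and the jar, both upright on each other's coasters by the final camera check, and handed the job in at 23.1 s with the lid gripped still at about 58–60°; the hand-in returned no verdict.

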